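# Find the sweet jar whose lid rocks and press it home

## Robot

A 6-joint arm with a two-finger parallel gripper is mounted at the origin on a cart in front of the work surface, level with it; the furniture and walls round the work are solid. World frame = base frame: x ahead of the robot, y to its left, z up, the work surface at z = 0. Lengths are in m, angles in rad, forces in N, time in s.
With the tool pointing down it reaches from about 0.3 to 0.775 m from the base axis. Payload 14.6 kg.
Tool frame: the origin (TCP) lies midway between the tips of the shut fingers; the grasp point (between the pads) lies 19 mm behind it (ctrl.pinch_z is the distance from the TCP to the grasp point, in m); z points along the fingers, x is the direction in which the jaws open and shut, and the axes are right-handed (so a half turn about z gives the same grasp; the last joint's range is limited). The gripper opens to 94 mm and grips with 3 to 60 N. Pads are 16 mm wide; open, the fingers measure 119 mm over their backs; the gripper's body (75 mm by 177 mm) begins 78 mm behind the grasp point.
Start: joints at [1.073, 0.3, 1.521, -0, 1.321, -0.067], TCP at [0.23, 0.5, 0.205] pointing down, gripper open.
Joint ranges: [-3.03, 3.03], [-0.79, 2.21], [0.23, 2.52], [-1.04, 4.18], [0, 3.07], [-2.55, 2.55]. Speed limits (rad/s): [2.22, 2.22, 2.57, 3.14, 3.14, 3.14].

## Interface

Orientations are given as a unit quaternion [w, x, y, z].
In Python, from workcell import telemetry, camera, camera_model, finish_job, spotter, ctrl gives the robot as it stands. The module is installed in compiled form; this text tells all that it offers.
- The arm moves only by the tool step_arm, never from a script. Its argument "motion" is a list that holds one entry, the list of rows, each a list of 7 numbers: the shift along the tool's x, y, z in cm, then the turn, a rotation vector about the tool's x, y, z in rad, then the finger opening in cm, from 0 to 9.4. A call has 1 to 12 rows; each row is the pose to reach, as a shift and turn from the pose commanded when the call began, along the tool's axes at that moment; what a row does not reach only later rows make up. A row lasts 1/12 s, in which the tool goes at most 41.7 mm and 7.16 degrees, less where a joint would pass 70% of its speed; a pose out of reach is approached as far as the arm can. A call with a gripper value outside its range is refused whole. The fingers move at their own pace and stop on an object; the grip force is fixed at half the most. Time passes only in rows, so rows that repeat a pose let the fingers close. It gives the time, the measured TCP pose, the force and the opening at its end, in the units of the state.
- telemetry.state(): the state, without advancing time (a new reading comes with each control period).
- camera(name): name is "scene" or "top" or "wrist"; returns the picture (420x560x3 uint8, red, green, blue); there is no depth.
- camera_model(name): a dict with "vertical_fov" (degrees; the focal length in pixels is half the picture's height over the tangent of half this angle, whatever the lens; pixels are square), "cx", "cy" (the principal point, pixels), "view" (4x4, takes a point from world to camera coordinates); the wrist camera has in their place "mount" (4x4, takes a point from camera to tool coordinates, whose origin is the TCP and whose axes are the tool frame's). Camera axes: x right, y down, z forward; pixel columns grow to the right and rows downward; lengths in m; the calibration is good to about 2 mm. A picture is of the moment at which its call begins: read the wrist's pose just before it. camera_model takes no time and is no camera call.
- finish_job(): hands the job in, once; it reports no verdict.
Trained networks look in the newest picture that a camera, given by its name, has taken for a name from the list of things; names that differ only in an ending like _2 or _b are one class to them, and where a whole thing is asked for, a point or a joint stands for the part that bears it (a point fixed in the world has none). Each returns a list of dicts, best first, with "score" (0 to 1); they miss things now and then, are a little off and sometimes report something else, mostly with a low value. They report only what shows in the picture. A call takes as long as a camera call.
- spotter.masks_of(camera, thing): "region" (420x560 bool, what is visible of it) and "uv" ([column, row] in pixels, amid what is visible of it).
The state is a dict: "clock": time; "joint_positions": joint angles; "dq": joint speeds; "effort": joint torques, N m; "tcp_pos": TCP position; "tool_rot": TCP orientation; "contact_force": force on the tool from outside, world axes, zero at the start; "wrist_torque": the same for the moment, N m; "gripper_width": finger opening in m.
Only numpy, scipy, OpenCV 4.12 (cv2) and the standard library are available. Lean on these libraries where they do the work, as an engineer would, in place of code of your own. Each camera call takes 0.05 s, during which the arm holds its last target. There are 200 camera calls.

## Task

One of the four glass sweet jars has a push-in wooden lid that is not down in its neck, so air gets in: press lightly with the fingertips near the edge of the lids until you find the one that rocks under your touch, then press that lid down in its middle until it sits flush and firm on the rim like the others. Press gently, pick up or lift no lid or jar, keep the jars standing where they are, leave the tin and the honey jar alone, and take the hand away at the end.

Things in the scene. Friction and masses are not known exactly. Their poses are not given: they have to be found in the camera images.
- jar_1: one of four identical loose glass sweet jars on the counter: 82 mm across, rim 88 mm above its foot, about 0.7 kg; origin under the middle of its foot, z up. Which jar stands where changes. Exactly one of the four, any of them, has its lid not home: that lid rests level on its seal, 3.5 to 4.5 mm too high, and pressed near its middle with more than about 6 N it slides down and stays down
- lid_1_top (a point): middle of the flat top of jar_1's lid, z along the lid's axis: a plain wooden disc 84 mm across, 12 mm thick, with a sealed plug in the jar's neck. Home, its underside lies on the rim, its top is 100 mm above the jar's foot and it does not give. Not home, about 2 N on its top some 30 mm from the middle tips it about 0.09 rad till its edge meets the rim; let go, it springs back level
- jar_2: one of four identical loose glass sweet jars on the counter: 82 mm across, rim 88 mm above its foot, about 0.7 kg; origin under the middle of its foot, z up. Which jar stands where changes. Exactly one of the four, any of them, has its lid not home: that lid rests level on its seal, 3.5 to 4.5 mm too high, and pressed near its middle with more than about 6 N it slides down and stays down
- lid_2_top (a point): middle of the flat top of jar_2's lid, z along the lid's axis: a plain wooden disc 84 mm across, 12 mm thick, with a sealed plug in the jar's neck. Home, its underside lies on the rim, its top is 100 mm above the jar's foot and it does not give. Not home, about 2 N on its top some 30 mm from the middle tips it about 0.09 rad till its edge meets the rim; let go, it springs back level
- jar_3: one of four identical loose glass sweet jars on the counter: 82 mm across, rim 88 mm above its foot, about 0.7 kg; origin under the middle of its foot, z up. Which jar stands where changes. Exactly one of the four, any of them, has its lid not home: that lid rests level on its seal, 3.5 to 4.5 mm too high, and pressed near its middle with more than about 6 N it slides down and stays down
- lid_3_top (a point): middle of the flat top of jar_3's lid, z along the lid's axis: a plain wooden disc 84 mm across, 12 mm thick, with a sealed plug in the jar's neck. Home, its underside lies on the rim, its top is 100 mm above the jar's foot and it does not give. Not home, about 2 N on its top some 30 mm from the middle tips it about 0.09 rad till its edge meets the rim; let go, it springs back level
- jar_4: one of four identical loose glass sweet jars on the counter: 82 mm across, rim 88 mm above its foot, about 0.7 kg; origin under the middle of its foot, z up. Which jar stands where changes. Exactly one of the four, any of them, has its lid not home: that lid rests level on its seal, 3.5 to 4.5 mm too high, and pressed near its middle with more than about 6 N it slides down and stays down
- lid_4_top (a point): middle of the flat top of jar_4's lid, z along the lid's axis: a plain wooden disc 84 mm across, 12 mm thick, with a sealed plug in the jar's neck. Home, its underside lies on the rim, its top is 100 mm above the jar's foot and it does not give. Not home, about 2 N on its top some 30 mm from the middle tips it about 0.09 rad till its edge meets the rim; let go, it springs back level
- tin: green round pastille tin, 69 mm across, 42 mm high, standing in the row of jars (bystander, leave alone); origin under its middle
- honey: honey jar with a yellow cap, 54 mm across, 75 mm high, standing between the cake stands (bystander, leave alone); origin under its middle

How it is judged:
On the way, in this order (a step that is already met when the one before it is completed fails the run):
1. the loose lid rocks (tips at least 0.05 rad on its jar) under a press near its edge (((angle between the z axis of lid_1_top and the z axis of jar_1, either way round above 0.05 rad and contact force between the fingers and lid_1 above 0.3 N) or (angle between the z axis of lid_2_top and the z axis of jar_2, either way round above 0.05 rad and contact force between the fingers and lid_2 above 0.3 N) or (angle between the z axis of lid_3_top and the z axis of jar_3, either way round above 0.05 rad and contact force between the fingers and lid_3 above 0.3 N) or (angle between the z axis of lid_4_top and the z axis of jar_4, either way round above 0.05 rad and contact force between the fingers and lid_4 above 0.3 N))), for 0.05 s.
2. that lid is pressed home: all four lids lie on their rims (z of lid_1_top in the frame of jar_1 below 0.1012 m and z of lid_2_top in the frame of jar_2 below 0.1012 m and z of lid_3_top in the frame of jar_3 below 0.1012 m and z of lid_4_top in the frame of jar_4 below 0.1012 m and angle between the z axis of lid_1_top and the z axis of jar_1, either way round below 0.03 rad and angle between the z axis of lid_2_top and the z axis of jar_2, either way round below 0.03 rad and angle between the z axis of lid_3_top and the z axis of jar_3, either way round below 0.03 rad and angle between the z axis of lid_4_top and the z axis of jar_4, either way round below 0.03 rad), for 0.2 s.
At the end, for the whole second after the job is handed in: all four lids are home (tops no more than 1.2 mm above their height when fully home, within 0.03 rad of level on the jar), the jars upright within 0.05 rad and within 25 mm of where they stood (all of step 2 and angle between each of jar_1, jar_2, jar_3, jar_4's own z axis and vertical below 0.05 rad and distance of each of jar_1, jar_2, jar_3, jar_4 from where it was at the start of the episode below 0.025 m); the robot touches nothing.
It fails at once if a lid is pulled up, more than 8 mm above home (z of lid_1_top in the frame of jar_1 above 0.108 m or z of lid_2_top in the frame of jar_2 above 0.108 m or z of lid_3_top in the frame of jar_3 above 0.108 m or z of lid_4_top in the frame of jar_4 above 0.108 m).
It fails at once if a jar is lifted more than 8 mm or tipped more than 0.2 rad (height (world z) of any of jar_1, jar_2, jar_3, jar_4 above 0.008 m or angle between any of jar_1, jar_2, jar_3, jar_4's own z axis and vertical above 0.2 rad).
It fails at once if a jar is shoved more than 25 mm (distance of any of jar_1, jar_2, jar_3, jar_4 from where it was at the start of the episode above 0.025 m).
It fails at once if a lid is pressed with more than 50 N (contact force between the fingers and lid_1 above 50 N or contact force between the fingers and lid_2 above 50 N or contact force between the fingers and lid_3 above 50 N or contact force between the fingers and lid_4 above 50 N).
It fails at once if the tin or the honey jar is moved more than 20 mm (distance of any of tin, honey from where it was at the start of the episode above 0.02 m).
It also fails if it takes over 54 s, if anything falls off the work surface, if the arm or the gripper's body presses on something with over 40 N, if the wrist force passes 120 N, or if a joint passes its speed limit or range.

## Working session

There is one attempt and no reset: what is moved stays moved. The work goes in short steps, Python scripts to look and compute and a tool call to move; the robot and the scene stay as the last step left them, time stands still between calls to the robot, and variables do not carry over. Pictures are saved under pics/ and viewed, about 8 in all and at most 12, crops included, and the job is handed in when it is done.

Besides the shell and the picture viewer there is one more tool, called after "Emit:" as name([rows], argument=value, ...), one row to a line, values as JSON. step_arm: Moves the arm, as the interface text tells. Its arguments: {"type":"object","properties":{"motion":{"type":"array","items":{"type":"array","items":{"type":"array","items":{"type":"number"}}}}},"required":["motion"]}

```bash
mkdir -p pics
cat > h.py <<'E'
import numpy as np, cv2
from workcell import telemetry, camera, camera_model, finish_job, spotter, ctrl
def ray_plane(name,uv,z):
    m=camera_model(name); f=210/np.tan(np.radians(m['vertical_fov'])/2)
    V=np.array(m['view']); R,t=V[:3,:3],V[:3,3]
    c=-R.T@t; d=R.T@np.array([(uv[0]-m['cx'])/f,(uv[1]-m['cy'])/f,1])
    return c+d*(z-c[2])/d[2]
E
python3 - <<'E'
from h import *
ims=[]
for n in ['top','scene']:
    im=camera(n); cv2.imwrite(f'pics/{n}0.png',im[:,:,::-1])
    for th,z in [('lid_1_top',.1),('jar_1',.05),('tin',.042),('honey',.075)]:
        for r in spotter.masks_of(n,th):
            ys,xs=np.where(r['region']); 
            print(n,th,round(r['score'],2),np.round(r['uv']),xs.min(),xs.max(),ys.min(),ys.max(),np.round(ray_plane(n,r['uv'],z),3))
s=telemetry.state();print(s['clock'],s['tcp_pos'],s['tool_rot'],s['contact_force'],s['gripper_width'])
for n in ['top','scene']: m=camera_model(n);print(m)
E
```

```text
top lid_1_top 0.82 [278. 236.] 265 297 223 255 [0.45  0.018 0.1  ]
top lid_1_top 0.44 [379. 263.] 362 395 247 280 [ 0.45  -0.246  0.1  ]
top jar_1 0.93 [283. 239.] 265 297 223 259 [0.455 0.006 0.05 ]
top jar_1 0.92 [179. 218.] 162 198 197 234 [0.435 0.287 0.05 ]
top jar_1 0.9 [375. 266.] 357 395 248 283 [ 0.45  -0.246  0.05 ]
top jar_1 0.84 [331. 252.] 317 350 237 271 [ 0.456 -0.126  0.05 ]
top tin 0.9 [230. 226.] 217 244 214 240 [0.453 0.151 0.042]
top honey 0.68 [180. 217.] 162 197 197 234 [0.435 0.28  0.075]
top honey 0.57 [297. 201.] 285 305 188 211 [ 0.558 -0.003  0.075]
scene lid_1_top 0.58 [270. 230.] 251 281 218 244 [0.45  0.004 0.1  ]
scene jar_1 0.9 [268. 242.] 251 282 218 262 [0.445 0.006 0.05 ]
scene jar_1 0.66 [202. 178.] 188 216 167 189 [0.464 0.323 0.05 ]
scene jar_1 0.58 [336. 297.] 318 354 274 321 [ 0.451 -0.239  0.05 ]
scene jar_1 0.56 [304. 271.] 288 320 247 293 [ 0.449 -0.127  0.05 ]
scene tin 0.9 [236. 219.] 224 247 203 229 [0.436 0.135 0.042]
scene honey 0.72 [297. 219.] 291 308 207 234 [ 0.546 -0.005  0.075]
0.5 [0.22967857 0.49971447 0.20541393] [ 1.82517641e-05  8.41910665e-01  5.39616930e-01 -2.29972680e-05] [-0.14603114  0.68483731 -0.8072525 ] 0.09428748266921753
{'vertical_fov': 42.184622223173825, 'cx': 285.30293707761564, 'cy': 213.01186448539482, 'view': array([[ 0.26642127, -0.96383912,  0.00581905, -0.12230592],
       [-0.93917426, -0.26095154, -0.22328457,  0.50807002],
       [ 0.21672889,  0.05402265, -0.97473593,  1.38846352],
       [ 0.        ,  0.        ,  0.        ,  1.        ]])}
{'vertical_fov': 44.039513313154394, 'cx': 274.9795040862349, 'cy': 208.06456484073607, 'view': array([[ 0.72878502, -0.68472974, -0.004193  , -0.3382385 ],
       [-0.52621576, -0.55613311, -0.64328294,  0.3627073 ],
       [ 0.43814309,  0.47102139, -0.76561706,  1.26971602],
       [ 0.        ,  0.        ,  0.        ,  1.        ]])}
```

Run:
```python
import cv2,numpy as np
t=cv2.imread('pics/top0.png')[120:330,120:440];cv2.imwrite('pics/tc.png',cv2.resize(t,None,fx=2.5,fy=2.5))
t=cv2.imread('pics/scene0.png')[110:350,130:430];cv2.imwrite('pics/sc.png',cv2.resize(t,None,fx=2.5,fy=2.5))
```

```text
(no output)
```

View pics/tc.png

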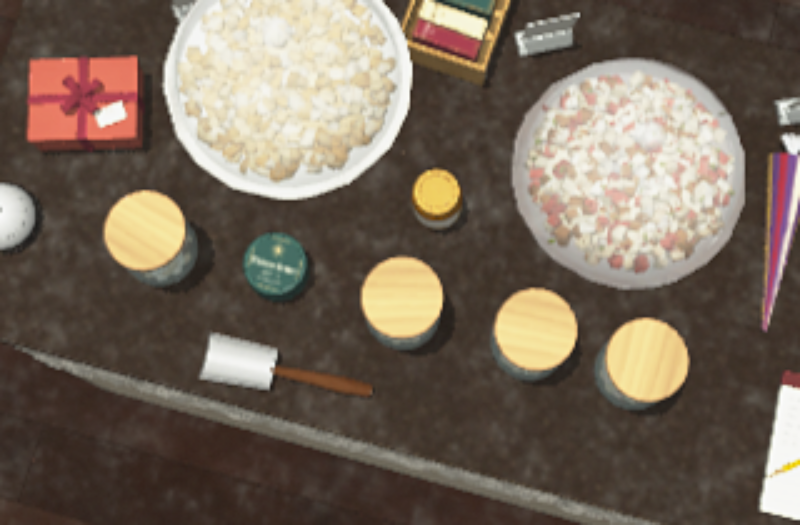

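View pics/sc.png

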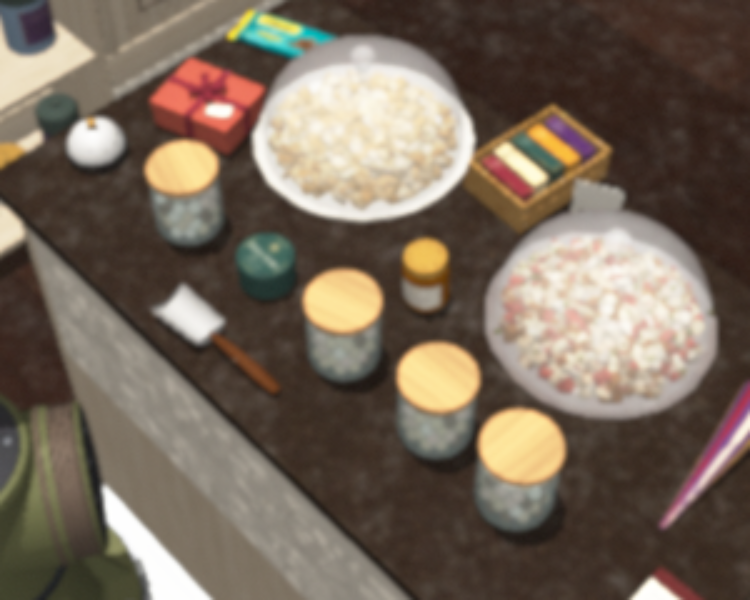

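The top view shows the wooden lids at crop pixels (146,231), (402,299), (536,330) and (646,361). The tin is at (275,265) and the honey jar at (437,195). The scene view agrees, and all the jars stand clear of the domes. Next I'll get precise lid centres.

Run:
```python
from h import *
im=cv2.imread('pics/top0.png'); hsv=cv2.cvtColor(im,cv2.COLOR_BGR2HSV)
m=cv2.inRange(hsv,(10,60,150),(28,200,255)); m=cv2.morphologyEx(m,cv2.MORPH_OPEN,np.ones((5,5)))
n,l,st,c=cv2.connectedComponentsWithStats(m)
s=telemetry.state(); R=np.array([[.416,.909,0],[.909,-.416,0],[0,0,-1]])
for i in range(1,n):
    if st[i,4]>300:
        p=ray_plane('top',c[i],.1); q=p.copy(); q[0]-=.032
        q[2]=.118
        print(st[i],c[i].round(1),p.round(4),'shift to edge @.118 (cm)',(R.T@(q-s['tcp_pos'])*100).round(2))
```

```text
[  5 150  19  23 311] [ 14.2 161.7] [0.4556 0.7381 0.1   ] shift to edge @.118 (cm) [29.74  7.71  8.74]
[162 196  32  32 816] [177.4 211.7] [0.4418 0.2841 0.1   ] shift to edge @.118 (cm) [-12.11  25.34   8.74]
[265 223  32  32 844] [280.5 238.6] [0.4451 0.0096 0.1   ] shift to edge @.118 (cm) [-36.93  37.06   8.74]
[318 235  33  33 859] [333.9 251.3] [ 0.4499 -0.1299  0.1   ] shift to edge @.118 (cm) [-49.4   43.3    8.74]
[362 247  33  34 877] [378.2 263.5] [ 0.4496 -0.2456  0.1   ] shift to edge @.118 (cm) [-59.93  48.09   8.74]
```

Emit:
step_arm([
  [[-3,6.3,0,0,0,-0.11,0],[-6,12.6,0,0,0,-0.22,0],[-9,19,0,0,0,-0.33,0],[-12.1,25.3,0,0,0,-0.43,0],[-12.1,25.3,0,0,0,-0.43,0],[-12.1,25.3,3,0,0,-0.43,0],[-12.1,25.3,6,0,0,-0.43,0],[-12.1,25.3,8.7,0,0,-0.43,0],[-12.1,25.3,8.7,0,0,-0.43,0],[-12.1,25.3,8.7,0,0,-0.43,0]],
])

```text
clock: 1.33
tcp_pos: [0.4085, 0.2838, 0.1181]
tool_rot: [-0.0, 0.708, 0.706, -0.001]
contact_force: [0.0, 0.7, 0.8]
gripper_width: 0.0308
```

Emit:
step_arm([
  [[0,0,0,0,0,0,0],[0,0,0,0,0,0,0],[0,0,0,0,0,0,0],[0,0,0,0,0,0,0],[0,0,0,0,0,0,0],[0,0,0.4,0,0,0,0],[0,0,0.8,0,0,0,0],[0,0,1.1,0,0,0,0],[0,0,1.1,0,0,0,0],[0,0,1.1,0,0,0,0]],
])

```text
clock: 2.17
tcp_pos: [0.4089, 0.284, 0.1071]
tool_rot: [-0.0, 0.707, 0.707, -0.0]
contact_force: [0.2, 0.5, -0.3]
gripper_width: 0.0004
```

Run:
```python
from h import *
im=camera('wrist'); cv2.imwrite('pics/w1.png',im[:,:,::-1])
```

```text
(no output)
```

View pics/w1.png

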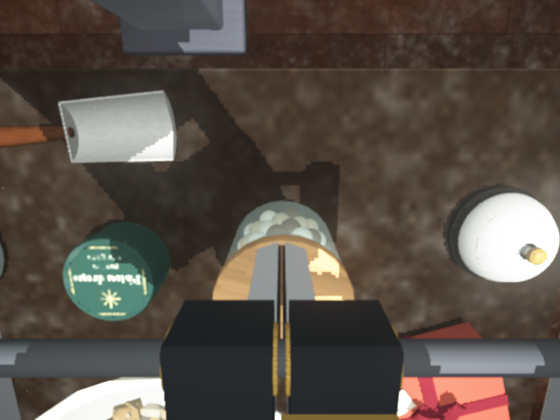

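The wrist view shows the shut fingertips at (282,245), just inside the near edge of lid 1 and centred left to right. Now a gentle probe.

Emit:
step_arm([
  [[0,0,0.2,0,0,0,0],[0,0,0.3,0,0,0,0],[0,0,0.4,0,0,0,0],[0,0,0.5,0,0,0,0],[0,0,0.55,0,0,0,0],[0,0,0.55,0,0,0,0]],
])

```text
clock: 2.72
tcp_pos: [0.409, 0.2841, 0.1018]
tool_rot: [-0.0, 0.707, 0.707, -0.0]
contact_force: [-0.5, 0.2, 0.1]
gripper_width: 0.0006
```

Emit:
step_arm([
  [[0,0,0.05,0,0,0,0],[0,0,0.1,0,0,0,0],[0,0,0.15,0,0,0,0],[0,0,0.2,0,0,0,0],[0,0,0.2,0,0,0,0]],
])

```text
clock: 3.13
tcp_pos: [0.409, 0.2842, 0.1001]
tool_rot: [-0.0, 0.707, 0.707, 0.0]
contact_force: [-1.6, -1.0, 2.1]
gripper_width: 0.0004
```

Lid 1 meets the fingers at z=0.100 and doesn't give, so it is home. On to the next jar.

Emit:
step_arm([
  [[0,0,-2,0,0,0,0],[-3,0.2,-4,0,0,0,0],[-7,0.4,-4,0,0,0,0],[-11,0.4,-4,0,0,0,0],[-15,0.4,-4,0,0,0,0],[-19,0.4,-4,0,0,0,0],[-23,0.4,-4,0,0,0,0],[-27,0.4,-4,0,0,0,0],[-27.5,0.4,-4,0,0,0,0],[-27.5,0.4,-2,0,0,0,0],[-27.5,0.4,-0.8,0,0,0,0],[-27.5,0.4,-0.8,0,0,0,0]],
])

```text
clock: 4.13
tcp_pos: [0.4118, 0.0092, 0.1061]
tool_rot: [-0.001, 0.708, 0.707, -0.001]
contact_force: [-0.4, 0.7, -0.4]
gripper_width: 0.0003
```

Emit:
step_arm([
  [[0,0,0,0,0,0,0],[0,0,0.2,0,0,0,0],[0,0,0.3,0,0,0,0],[0,0,0.4,0,0,0,0],[0,0,0.5,0,0,0,0],[0,0,0.6,0,0,0,0],[0,0,0.6,0,0,0,0]],
])

```text
clock: 4.72
tcp_pos: [0.4128, 0.0092, 0.1019]
tool_rot: [-0.0, 0.707, 0.707, -0.0]
contact_force: [-0.1, 0.3, 0.2]
gripper_width: 0.0001
```

Emit:
step_arm([
  [[0,0,0.05,0,0,0,0],[0,0,0.1,0,0,0,0],[0,0,0.15,0,0,0,0],[0,0,0.2,0,0,0,0],[0,0,0.2,0,0,0,0]],
])

```text
clock: 5.13
tcp_pos: [0.4128, 0.0091, 0.1]
tool_rot: [-0.0, 0.707, 0.707, -0.0]
contact_force: [-1.2, 0.1, 3.7]
gripper_width: 0.0009
```

Emit:
step_arm([
  [[0,0,0,0,0,0,0],[0,0,0.05,0,0,0,0],[0,0,0.05,0,0,0,0]],
])

```text
clock: 5.38
tcp_pos: [0.4128, 0.0091, 0.0998]
tool_rot: [-0.0, 0.707, 0.707, -0.0]
contact_force: [-4.3, -0.2, 9.0]
gripper_width: 0.0006
```

Lid 2 is firm too: the force climbs to 9 N at z=0.100. Next is lid 3 at (0.4499, -0.1299).

Emit:
step_arm([
  [[0,0,-2,0,0,0,0],[-2,0.2,-4,0,0,0,0],[-6,0.5,-4,0,0,0,0],[-10,0.5,-4,0,0,0,0],[-13.9,0.5,-4,0,0,0,0],[-13.9,0.5,-4,0,0,0,0],[-13.9,0.5,-2,0,0,0,0],[-13.9,0.5,-0.8,0,0,0,0],[-13.9,0.5,-0.8,0,0,0,0]],
])

```text
clock: 6.13
tcp_pos: [0.4166, -0.1295, 0.1054]
tool_rot: [-0.002, 0.708, 0.707, -0.001]
contact_force: [-1.0, 0.2, 0.3]
gripper_width: 0.0003
```

Emit:
step_arm([
  [[0,0,0,0,0,0,0],[0,0,0.2,0,0,0,0],[0,0,0.3,0,0,0,0],[0,0,0.4,0,0,0,0],[0,0,0.5,0,0,0,0],[0,0,0.5,0,0,0,0]],
])

```text
clock: 6.63
tcp_pos: [0.4177, -0.1298, 0.1025]
tool_rot: [0.0, 0.707, 0.707, 0.0]
contact_force: [0.1, 0.1, 0.2]
gripper_width: 0.0008
```

Emit:
step_arm([
  [[0,0,0.05,0,0,0,0],[0,0,0.1,0,0,0,0],[0,0,0.1,0,0,0,0]],
])

```text
clock: 6.88
tcp_pos: [0.4177, -0.1299, 0.1014]
tool_rot: [-0.0, 0.707, 0.707, 0.0]
contact_force: [-0.5, -0.2, -0.6]
gripper_width: 0.0007
```

Emit:
step_arm([
  [[0,0,0.05,0,0,0,0],[0,0,0.1,0,0,0,0],[0,0,0.15,0,0,0,0],[0,0,0.15,0,0,0,0]],
])

```text
clock: 7.22
tcp_pos: [0.4177, -0.1299, 0.1]
tool_rot: [0.0, 0.707, 0.707, -0.0]
contact_force: [-1.5, 0.6, 2.7]
gripper_width: 0.0003
```

Lid 3 is home, contact at 0.100. Lid 4 should be the loose one, so I'll probe it the same way.

Emit:
step_arm([
  [[0,0,-2,0,0,0,0],[-2,0,-4,0,0,0,0],[-6,0,-4,0,0,0,0],[-10,0,-4,0,0,0,0],[-11.6,0,-4,0,0,0,0],[-11.6,0,-4,0,0,0,0],[-11.6,0,-2,0,0,0,0],[-11.6,0,-0.8,0,0,0,0],[-11.6,0,-0.8,0,0,0,0]],
])

```text
clock: 7.97
tcp_pos: [0.4166, -0.2447, 0.1058]
tool_rot: [-0.002, 0.707, 0.707, -0.0]
contact_force: [0.4, 0.4, -1.1]
gripper_width: 0.0
```

Emit:
step_arm([
  [[0,0,0,0,0,0,0],[0,0,0.1,0,0,0,0],[0,0,0.2,0,0,0,0],[0,0,0.3,0,0,0,0],[0,0,0.4,0,0,0,0],[0,0,0.4,0,0,0,0]],
])

```text
clock: 8.47
tcp_pos: [0.4176, -0.2458, 0.104]
tool_rot: [0.0, 0.707, 0.707, 0.0]
contact_force: [-0.5, 0.2, -0.6]
gripper_width: 0.0004
```

Emit:
step_arm([
  [[0,0,0.05,0,0,0,0],[0,0,0.1,0,0,0,0],[0,0,0.15,0,0,0,0],[0,0,0.15,0,0,0,0]],
])

```text
clock: 8.8
tcp_pos: [0.4175, -0.2459, 0.1024]
tool_rot: [-0.0, 0.707, 0.707, -0.0]
contact_force: [-1.6, 0.4, 1.8]
gripper_width: 0.0005
```

There is force at z=0.1024, so lid 4 is the one giving. I'll tip it a bit further.

Emit:
step_arm([
  [[0,0,0.05,0,0,0,0],[0,0,0.09,0,0,0,0],[0,0,0.09,0,0,0,0]],
])

```text
clock: 9.05
tcp_pos: [0.4175, -0.2459, 0.1016]
tool_rot: [-0.0, 0.707, 0.707, -0.0]
contact_force: [-3.1, -0.6, 4.6]
gripper_width: 0.0003
```

Run:
```python
from h import *
im=camera('scene'); cv2.imwrite('pics/s2.png',cv2.resize(im[240:350,280:400,::-1],None,fx=5,fy=5,interpolation=cv2.INTER_CUBIC))
s=telemetry.state();print(s['contact_force'],s['tcp_pos'])
```

```text
[-2.7430143  -0.17461112  3.90702094] [ 0.41753371 -0.24589933  0.10159981]
```

View pics/s2.png

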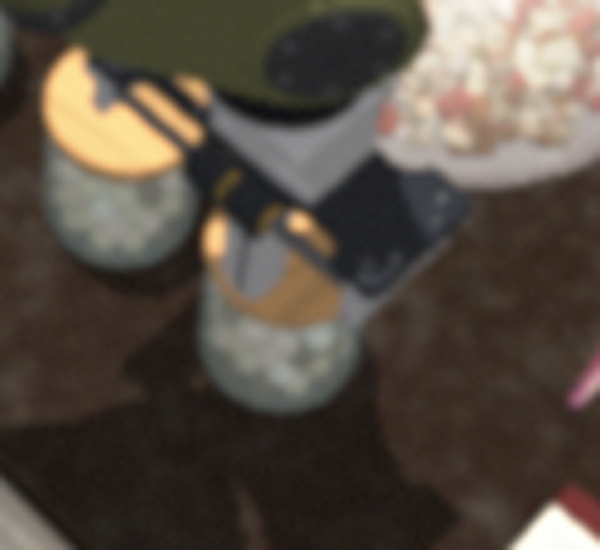

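The lid has tipped: the tips give about 2.4 mm at 4 N. The scene view shows them on the near part of lid 4, around crop (260,270), with its jar upright. I'll add a slight extra press to be sure of the tilt, then lift and move to the middle.

Emit:
step_arm([
  [[0,0,0.03,0,0,0,0],[0,0,0.03,0,0,0,0]],
])

```text
clock: 9.27
tcp_pos: [0.4175, -0.2459, 0.1014]
tool_rot: [0.0, 0.707, 0.707, -0.0]
contact_force: [-4.5, 1.1, 6.5]
gripper_width: 0.0005
```

Emit:
step_arm([
  [[0,0,-0.5,0,0,0,0],[0,0,-1.5,0,0,0,0],[0,1.6,-1.5,0,0,0,0],[0,3.2,-1.5,0,0,0,0],[0,3.2,-1.5,0,0,0,0],[0,3.2,-0.7,0,0,0,0],[0,3.2,-0.5,0,0,0,0],[0,3.2,-0.4,0,0,0,0],[0,3.2,-0.3,0,0,0,0],[0,3.2,-0.2,0,0,0,0],[0,3.2,-0.2,0,0,0,0]],
])

```text
clock: 10.18
tcp_pos: [0.4492, -0.2459, 0.1034]
tool_rot: [-0.0, 0.707, 0.707, -0.0]
contact_force: [-1.9, 0.3, 3.0]
gripper_width: 0.0006
```

The lid sprang back level and is still high, with contact at about 0.1036 in the middle. Now I press it home.

Emit:
step_arm([
  [[0,0,0.06,0,0,0,0],[0,0,0.12,0,0,0,0],[0,0,0.18,0,0,0,0],[0,0,0.24,0,0,0,0],[0,0,0.24,0,0,0,0]],
])

```text
clock: 10.6
tcp_pos: [0.4494, -0.246, 0.101]
tool_rot: [-0.0, 0.707, 0.707, -0.0]
contact_force: [-2.8, -0.2, 5.1]
gripper_width: 0.0006
```

Emit:
step_arm([
  [[0,0,0.06,0,0,0,0],[0,0,0.12,0,0,0,0],[0,0,0.16,0,0,0,0],[0,0,0.16,0,0,0,0]],
])

```text
clock: 10.93
tcp_pos: [0.4494, -0.2459, 0.1]
tool_rot: [0.0, 0.707, 0.707, -0.0]
contact_force: [-5.0, 2.0, 11.7]
gripper_width: 0.0005
```

It's at 0.100 with 11.7 N. One slightly firmer press, then I'll release and touch it again to check it stayed down.

Emit:
step_arm([
  [[0,0,0.05,0,0,0,0],[0,0,0.08,0,0,0,0],[0,0,0.08,0,0,0,0]],
])

```text
clock: 11.18
tcp_pos: [0.4496, -0.246, 0.0999]
tool_rot: [0.0, 0.707, 0.707, 0.0]
contact_force: [-8.8, 4.6, 19.0]
gripper_width: 0.0004
```

Emit:
step_arm([
  [[0,0,-0.5,0,0,0,0],[0,-1.5,-1.0,0,0,0,0],[0,-3.0,-1.0,0,0,0,0],[0,-3.0,-0.8,0,0,0,0],[0,-3.0,-0.5,0,0,0,0],[0,-3.0,-0.35,0,0,0,0],[0,-3.0,-0.28,0,0,0,0],[0,-3.0,-0.28,0,0,0,0]],
])

```text
clock: 11.85
tcp_pos: [0.4199, -0.2458, 0.1008]
tool_rot: [-0.0, 0.707, 0.707, -0.0]
contact_force: [0.2, -0.4, -0.0]
gripper_width: 0.0007
```

Emit:
step_arm([
  [[0,0,0.05,0,0,0,0],[0,0,0.1,0,0,0,0],[0,0,0.15,0,0,0,0],[0,0,0.15,0,0,0,0]],
])

```text
clock: 12.18
tcp_pos: [0.4198, -0.2459, 0.1]
tool_rot: [0.0, 0.707, 0.707, 0.0]
contact_force: [0.2, 1.1, 3.9]
gripper_width: 0.0004
```

Near the edge there is no force at z=0.1008 and firm contact at 0.100, so it is home like the others. Withdrawing.

Emit:
step_arm([
  [[0,0,-1,0,0,0,0],[0,0,-4,0,0,0,0],[0,0,-8,0,0,0,0],[0,-3,-11,0,0,0,0],[0,-6,-11,0,0,0,0],[0,-8,-11,0,0,0,0],[0,-8,-11,0,0,0,0],[0,-8,-11,0,0,0,0],[0,-8,-11,0,0,0,0]],
])

```text
clock: 12.93
tcp_pos: [0.3401, -0.2459, 0.2102]
tool_rot: [0.0, 0.707, 0.707, 0.0]
contact_force: [1.0, -0.4, -0.6]
gripper_width: 0.0003
```

Run:
```python
from h import *
im=camera('scene'); cv2.imwrite('pics/s3.png',cv2.resize(im[110:350,130:430,::-1],None,fx=2.5,fy=2.5))
print(telemetry.state()['contact_force'],telemetry.state()['tcp_pos'])
```

```text
[ 0.01302864 -0.4973598  -0.96719067] [ 0.34020397 -0.24584832  0.20992342]
```

View pics/s3.png

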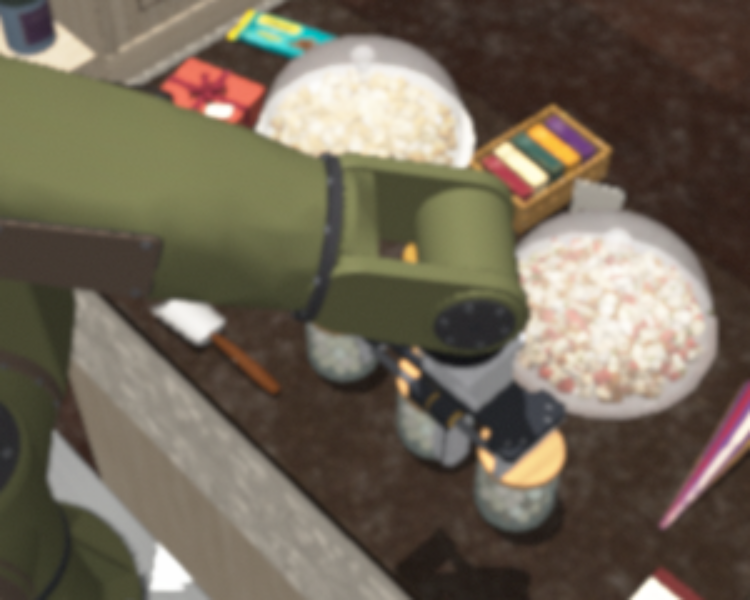

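The hand is clear above the counter. Lid 4 sits on its jar at crop (530,460), and the jar bases I can see are where they were.

```bash
python3 -c "
from workcell import finish_job
print(finish_job())"
```

```text
the job is handed in; nothing more can be done
None
```

The loose lid was on the rightmost jar (y about -0.25 m). I pressed it home, took the hand away and handed the job in; it reported no verdict.

- **Finding it:** I pressed each lid lightly near its edge with the shut fingers. The other three were firm at 0.100 m, with at most 9 N on them. The fourth met the fingers above 0.1024 m and gave to 0.1014 m, with up to 6.5 N. From how far it gave I put the tilt at about 0.06 to 0.1 rad; I could not measure it directly. It sprang back when released.
- **Pressing it home:** in the middle it was still high, with contact at about 0.1034 m. It went down to 0.100 m and held firm at a highest reading of 19 N.
- **Last checks:** touched again near the edge after release, it gave no force at 0.1008 m and firm contact at 0.100 m, so it is flush and no longer rocks. The hand is at 0.21 m, touching nothing.
- **Not fully checked:** in the last picture the arm hid part of the row, including the tin and honey jar. The jars I could see stood upright in their places.

No check failed or disagreed.

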